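# Pack hat-shaped clamp caps alternately in a tray

### The job

Pack the two loose hat-shaped clamp caps into the wooden tray, beside the cap already in it, each kept the way up it lies now. Set the crown-up cap flat on the empty part of the tray's board, end to end with the packed one, then put the crown-down cap between their two crowns so that it nests fully down on them, all three square in the tray and in line.

Things in the scene. Friction and masses are not known exactly. Their poses are not given: they have to be found in the camera images.
- tray_floor (a point): Centre of the top of the tray's board. The tray is fixed: a plywood board 76 mm wide (x) and 284 mm long (y), its top 10 mm above the bench, with no side walls, and at each y end a wooden stop 14 mm thick and 28 mm high above the board; 256 mm free between the stops. z is up.
- cap_packed_mid (a point): Middle (half-way up, 25 mm above the lowest face) of a grey steel-coloured hat-shaped cap, its profile and sizes as under cap_packed; x across its 50 mm width, y from ear to ear, z up. This one already stands crown up on the board, close to the stop at the tray's +y end; its y lies along the tray's.
- cap_up_mid (a point): Middle (half-way up, 25 mm above the lowest face) of a grey steel-coloured hat-shaped cap, its profile and sizes as under cap_packed; x across its 50 mm width, y from ear to ear, z up. This one lies loose on the bench with its crown up, brim flat on the bench.
- cap_down_mid (a point): Middle (half-way up, 25 mm above the lowest face) of a grey steel-coloured hat-shaped cap, its profile and sizes as under cap_packed; x across its 50 mm width, y from ear to ear, z up. This one lies loose on the bench upside down, standing on its crown, brim and slot at the top. Nested, its crown stands on the others' ears, its lowest face 14 mm above the board, its ears on their crowns.
- cap_packed: The packed cap, origin mid-underside. All caps: 120 mm long over the ears (y), 50 wide (x, grip here at mid-length), 50 high, 0.2 to 0.45 kg. The brim is a plate 14 thick and 120 long with a screw hole in each ear; the crown is a solid block 52 long in y, standing 36 out from the brim. A slot 24 wide, 12 deep runs along x through the brim's flat face.
- cap_up: The same cap as cap_up_mid; origin at the middle of its lowest face.
- cap_down: The same cap as cap_down_mid; origin at the middle of its lowest face (the crown's).
Things that resemble listed ones, but are neither listed nor needed, are in the scene too. What is shaped like the cap_up but black is not meant.

How it is judged:
By the outcome, as a careful person would: the job done as asked, in the order asked, and still so for the second after the job is handed in, with the robot touching nothing.
It also fails if it takes over 58 s, if anything falls off the work surface, if the arm or the gripper's body presses on something with over 40 N, if the wrist force passes 120 N, or if a joint passes its speed limit or range.

### The arm

A 6-joint arm with a two-finger parallel gripper is mounted at the origin on the work surface; the furniture and walls round the work are solid. World frame = base frame: x ahead of the robot, y to its left, z up, the work surface at z = 0. Lengths are in m, angles in rad, forces in N, time in s.
With the tool pointing down it reaches from about 0.3 to 0.875 m from the base axis. Payload 6.4 kg.
Tool frame: the origin (TCP) lies midway between the tips of the shut fingers; the grasp point (between the pads) lies 19 mm behind it; z points along the fingers, y is the line along which they close (so a half turn about z gives the same grasp; the last joint's range is limited). The gripper opens to 85 mm and grips with 20 to 120 N. Pads are 22 mm wide; open, the fingers measure 114 mm over their backs; the gripper's body (76 mm by 85 mm) begins 54 mm behind the grasp point. The pads swing forward as they close: fully open they stand 13 mm farther back than shut.
Start: joints at [0.96, 0.181, 1.607, -0, 1.354, -0.206], TCP at [0.226, 0.529, 0.231] pointing down, gripper open.
Joint ranges: [-2.99, 2.99], [-0.89, 2.07], [0.3, 2.58], [-1.14, 4.28], [0, 2.63], [-3.12, 3.12]. Speed limits (rad/s): [2.57, 2.57, 3.01, 3.14, 3.14, 3.14].

### API

Orientations are given as a unit quaternion [w, x, y, z].
In Python, from bench import ctrl gives the robot as it stands. The module is installed in compiled form; this text tells all that it offers.
- The arm moves only by the tool move_arm, never from a script. Its argument "plan" is one flat list of numbers, 6 for each row, row after row: the shift along the world's x, y, z in units of 50 mm (1.0 is 50 mm), then the turn, a rotation vector about the world's x, y, z in rad. A call has 1 to 10 rows; each row is the pose to reach, as a shift and turn from the pose commanded when the call began; what a row does not reach only later rows make up. A row lasts 1/8 s, in which the tool goes at most 62.5 mm and 10.7 degrees, less where a joint would pass 70% of its speed; a pose out of reach is approached as far as the arm can. A call with a gripper value outside its range is refused whole. "grip" is the finger opening in mm, from 0 to 85.4, set as the call begins (left out, the last holds). The fingers move at their own pace and stop on an object; the grip force is fixed at half the most. Time passes only in rows, so rows that repeat a pose let the fingers close. It gives the time, the measured TCP pose, the force, the opening and the grip force at its end, in the units of the state.
- ctrl.get_obs(): the state, without advancing time (a new reading comes with each control period).
- ctrl.camera(name): name is "side" or "top" or "wrist"; returns a dict with "pixels" (384x512x3 uint8, red, green, blue), "fx", "fy", "cx", "cy" (pixels), "origin" and "attitude" of the camera in the world. Camera axes: x right, y down, z forward; pixel columns grow to the right and rows downward; lengths in m; the calibration is good to about 2 mm. The wrist camera is an equidistant fisheye: a pixel r from the principal point sees the ray r / f radians off the axis. A picture is of the moment at which its call begins. There is no depth.
- ctrl.hand_in(): hands the job in; it is judged then, once.
The state is a dict: "time_s": time; "q": joint angles; "dq": joint speeds; "joint_efforts": joint torques, N m; "eef_pos": TCP position; "eef_rot": TCP orientation; "wrist_force": force on the tool from outside, world axes, zero at the start; "torque": the same for the moment, N m; "opening": opening from 0.0 (shut) to 1.0 (fully open); "grasp_force": force on a finger pad.
Only numpy, scipy, OpenCV 4.12 (cv2) and the standard library are available. Lean on these libraries where they do the work, as an engineer would, in place of code of your own. Each camera call takes 0.05 s, during which the arm holds its last target. There are 200 camera calls.

## Working session

There is one attempt and no reset: what is moved stays moved. The work goes in short steps, Python scripts to look and compute and a tool call to move; the robot and the scene stay as the last step left them, time stands still between calls to the robot, and variables do not carry over. Pictures are saved under pics/ and viewed, at most 10 in all, crops included, and the job is handed in when it is done.

Besides the shell and the picture viewer there is one more tool, called after "Call:" by a JSON object that holds its "name" and its "arguments". move_arm: Moves the arm, as the interface text tells. Its arguments: {"type":"object","properties":{"plan":{"type":"array"},"grip":{"type":"number"}},"required":["plan"]}

```bash
mkdir -p pics; cat > h.py <<'E'
import numpy as np, cv2
from scipy.spatial.transform import Rotation as R
from bench import ctrl
def snap(n,f):
    c=ctrl.camera(n); cv2.imwrite('pics/'+f,c['pixels'][:,:,::-1]); 
    np.save('pics/'+f+'.npy',{k:c[k] for k in c},allow_pickle=True); return c
def load(f): return np.load('pics/'+f+'.npy',allow_pickle=True).item()
def att(c):
    a=np.array(c['attitude'],float)
    return a if a.shape==(3,3) else R.from_quat(a,scalar_first=True).as_matrix()
def ray(c,u,v,fish=False):
    x=(u-c['cx'])/c['fx'];y=(v-c['cy'])/c['fy']
    if fish:
        t=np.hypot(x,y);s=np.sin(t)/t if t>0 else 1;d=np.array([x*s,y*s,np.cos(t)])
    else: d=np.array([x,y,1])
    return att(c)@d
def onz(c,u,v,z,fish=False):
    d=ray(c,u,v,fish);o=np.array(c['origin']);return o+d*(z-o[2])/d[2]
def proj(c,P):
    p=(np.atleast_2d(P)-np.array(c['origin']))@att(c);return np.c_[c['cx']+c['fx']*p[:,0]/p[:,2],c['cy']+c['fy']*p[:,1]/p[:,2]]
E
python3 - <<'E'
from h import *
o=ctrl.get_obs(); print(o)
for n in ['top','side']:
    c=snap(n,n+'1.png'); print(n,c['fx'],c['cx'],c['cy'],c['origin'],c['attitude'])
E
```

```text
{'time_s': 0.0, 'q': array([ 9.59699012e-01,  1.81550943e-01,  1.60803122e+00,  3.13484034e-05,
        1.35380965e+00, -2.06315191e-01]), 'dq': array([-0.0008419 ,  0.00087297,  0.00077067, -0.00084427,  0.00116019,
        0.00075869]), 'joint_efforts': array([ 1.60077390e-03, -4.44884348e+01, -3.51328218e+01, -1.76208491e-04,
        9.31419258e-03,  3.87803163e-05]), 'eef_pos': array([0.22609657, 0.52806692, 0.23036738]), 'eef_rot': array([-3.71557222e-04,  2.01015398e-01,  9.79587668e-01, -8.19406564e-04]), 'wrist_force': array([-0.01930729, -0.16173523, -0.25681454]), 'torque': array([-0.01428411, -0.03448111,  0.0054325 ]), 'grasp_force': 0.0, 'opening': 1.0015345775005258}
top 347.5227094612792 250.91254337867636 192.10023532402298 [0.15054543 0.05398922 0.97965132] [ 0.06539281 -0.69467212  0.71326746 -0.06636236]
side 454.34622453457314 255.49469512984672 193.4666508646939 [0.18896042 1.35671781 0.7112307 ] [ 0.03287863 -0.05258041  0.84850594 -0.5255397 ]
```

View pics/top1.png

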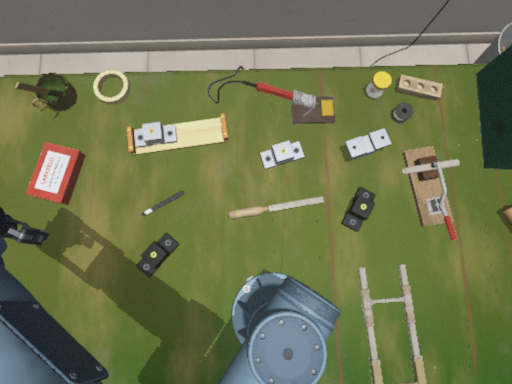

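View pics/side1.png

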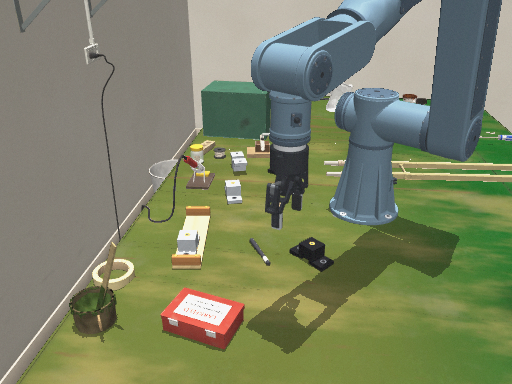

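The top view shows the tray at (178,134) with the packed cap at its left (+y) end (155,133). The loose crown-up cap is at (282,154) and the crown-down cap at (368,143), and the black ones are decoys. The side view agrees. I'll zoom in to measure.

```bash
python3 - <<'E'
from h import *
c=load('top1.png'); im=c['pixels'][:,:,::-1]
a=cv2.resize(im[108:164,120:236],(800,386),interpolation=cv2.INTER_CUBIC)
k=800/116
b=cv2.resize(im[125:171,255:313],None,fx=k,fy=k,interpolation=cv2.INTER_CUBIC)[:, :400]
d=cv2.resize(im[122:168,339:397],None,fx=k,fy=k,interpolation=cv2.INTER_CUBIC)[:, :400]
m=np.hstack([b,d]); out=np.vstack([a[:286+0],m]) if 0 else np.vstack([a,m])
print(out.shape,k)
out=out[60:660]; cv2.imwrite('pics/z1.png',out[:600]); print(out.shape)
for n,u,v,z in [('packed',151,131,.06),('tray',178,134,.01),('up',286,153,.05),('down',368,143,.05)]: print(n,onz(c,u,v,z))
E
```

```text
(703, 800, 3) 6.896551724137931
(600, 800, 3)
packed [0.50472196 0.32416257 0.06      ]
tray [0.51259065 0.25941985 0.01      ]
up [ 0.43406603 -0.05007933  0.05      ]
down [ 0.45700423 -0.2805433   0.05      ]
```

View pics/z1.png

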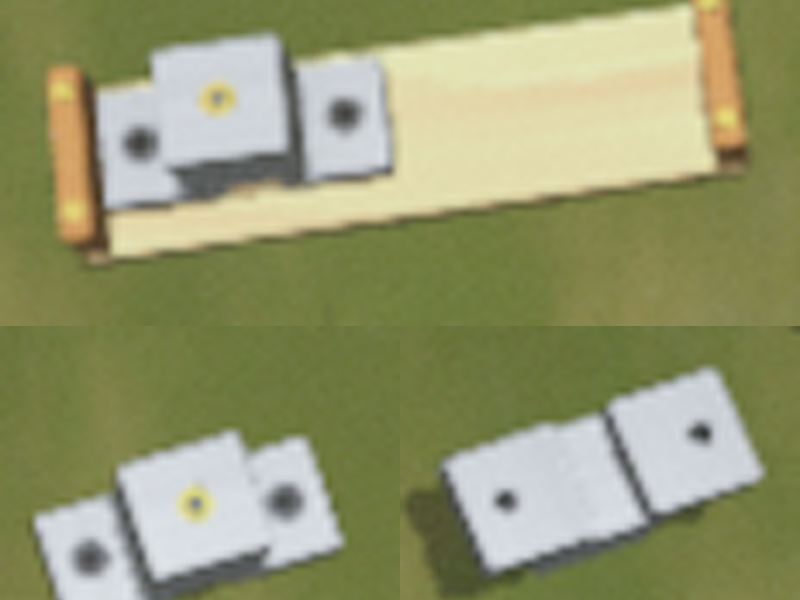

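```bash
python3 - <<'E'
from h import *
c=load('top1.png'); k=800/116
def A(x,y,z): return onz(c,120+(x+.5)/k-.5,108+(y+60+.5)/k-.5,z)
def B(x,y,z): return onz(c,255+(x+.5)/k-.5,125+(y-326+.5)/k-.5,z)
def D(x,y,z): return onz(c,339+(x-400+.5)/k-.5,122+(y-326+.5)/k-.5,z)
def rep(n,l,r,m=None):
    d=l-r; print(n,'mid',(l+r)/2,'len',np.hypot(*d[:2]),'yaw(y axis from +y, deg)',np.degrees(np.arctan2(-d[0],d[1])), '' if m is None else m)
rep('packed',A(141,143,.024),A(344,114,.024),A(217,98,.060))
rep('up',B(90,557,.014),B(285,500,.014),B(196,504,.05))
rep('down',D(506,500,.05),D(700,432,.05))
# tray board visible corners at z .01: near edge line, right stop base
rep('tray near edge',A(100,259,.01),A(745,172,.01))
rep('stop tops outer near',A(75,242,.038),A(738,142,.038))
rep('stop tops outer far',A(62,67,.038),A(708,-3,.038))
E
```

```text
packed mid [0.50641543 0.3235791  0.024     ] len 0.08536726894011298 yaw(y axis from +y, deg) 7.066039691245711 [0.50623908 0.32409909 0.06      ]
up mid [ 0.44259205 -0.04183914  0.014     ] len 0.08569890858868827 yaw(y axis from +y, deg) 15.29451465634044 [ 0.44186279 -0.04204816  0.05      ]
down mid [ 0.46033121 -0.28096691  0.05      ] len 0.08547996041966244 yaw(y axis from +y, deg) 18.203093071309414 
tray near edge mid [0.47104175 0.25019117 0.01      ] len 0.27352818698185116 yaw(y axis from +y, deg) 6.520086803064445 
stop tops outer near mid [0.47205156 0.25112177 0.038     ] len 0.2740252839820735 yaw(y axis from +y, deg) 7.480291291582659 
stop tops outer far mid [0.54185366 0.26108732 0.038     ] len 0.26933419068543923 yaw(y axis from +y, deg) 5.039604874265616
```

Call:
{"name": "move_arm", "arguments": {"plan": [4.32,-11.4,-0.6,0,0,-0.899,4.32,-11.4,-0.6,0,0,-0.899,4.32,-11.4,-0.6,0,0,-0.899,4.32,-11.4,-0.6,0,0,-0.899,4.32,-11.4,-0.6,0,0,-0.899,4.32,-11.4,-0.6,0,0,-0.899,4.32,-11.4,-0.6,0,0,-0.899,4.32,-11.4,-0.6,0,0,-0.899,4.32,-11.4,-0.6,0,0,-0.899,4.32,-11.4,-0.6,0,0,-0.899], "grip": 85}}

```text
time_s: 1.35
eef_pos: [0.4427, -0.0439, 0.2011]
eef_rot: [0.0, 0.607, 0.794, -0.0]
wrist_force: [0.4, 0.3, 0.7]
opening: 0.992
grasp_force: 0.0
```

Call:
{"name": "move_arm", "arguments": {"plan": [0,0,0,0,0,0,0,0,0,0,0,0,0,0,0,0,0,0]}}

```text
time_s: 1.72
eef_pos: [0.442, -0.0402, 0.2011]
eef_rot: [-0.0, 0.606, 0.795, 0.0]
wrist_force: [0.2, 0.5, -0.1]
opening: 0.994
grasp_force: 0.0
```

```bash
python3 - <<'E'
from h import *
o=ctrl.get_obs(); print(o['time_s'],o['eef_pos'],o['eef_rot'],o['q'],o['opening'])
c=snap('wrist','w1.png'); print(c['fx'],c['cx'],c['cy'],c['origin'],att(c))
E
```

```text
1.725 [ 0.44198039 -0.04019263  0.20114951] [-2.59344371e-04  6.06013077e-01  7.95454639e-01  1.94408824e-05] [-3.59479412e-01 -9.19302774e-02  1.95410982e+00  1.94507827e-04
  1.27989873e+00 -6.28253854e-01] 0.9939021153088208
297.3186396354542 256.6146367652265 187.55843922789813 [0.42276613 0.03194178 0.34420198] [[ 9.64423824e-01  2.52326595e-01  7.88541495e-02]
 [ 2.64360728e-01 -9.20865135e-01 -2.86567284e-01]
 [ 3.05489901e-04  2.97218256e-01 -9.54809518e-01]]
```

View pics/w1.png

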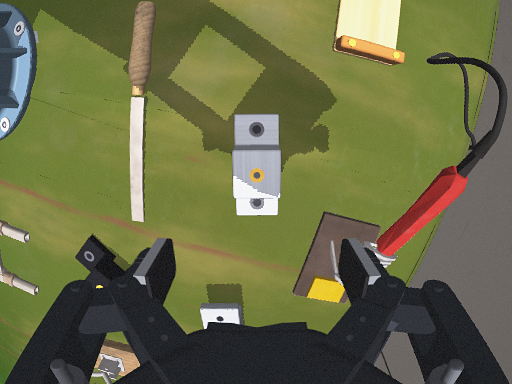

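The wrist view shows the cap straight below, with its holes at (257,129) and (257,203), the crown ring at (257,175), and square to the fingers.

```bash
python3 - <<'E'
from h import *
c=load('w1.png')
a=onz(c,257,129,.014,1);b=onz(c,257,203,.014,1);m=onz(c,257,175.3,.05,1)
d=a-b;print(a,b,(a+b)/2,m,np.hypot(*d[:2]),np.degrees(np.arctan2(-d[0],d[1])))
# cap sides: left/right edges of crown top
for v in (160,180): print(onz(c,233.5,v,.05,1),onz(c,280.5,v,.05,1))
E
```

```text
[ 0.43245967 -0.00142261  0.014     ] [ 0.45553536 -0.08549826  0.014     ] [ 0.44399751 -0.04346044  0.014     ] [ 0.4439689  -0.04357643  0.05      ] 0.08718487786740174 15.347670349781174
[ 0.41677904 -0.03436753  0.05      ] [ 0.46265796 -0.02179069  0.05      ]
[ 0.42193454 -0.0547846   0.05      ] [ 0.46864882 -0.04198282  0.05      ]
```

Call:
{"name": "move_arm", "arguments": {"plan": [0.036,-0.05,-1.0,0,0,0,0.036,-0.05,-2.0,0,0,0,0.036,-0.05,-3.0,0,0,0,0.036,-0.05,-3.5,0,0,0,0.036,-0.05,-3.82,0,0,0,0.036,-0.05,-3.82,0,0,0]}}

```text
time_s: 2.52
eef_pos: [0.4431, -0.0427, 0.0094]
eef_rot: [-0.001, 0.606, 0.795, -0.0]
wrist_force: [0.4, -0.5, -0.3]
opening: 0.999
grasp_force: 0.0
```

Call:
{"name": "move_arm", "arguments": {"plan": [0,0,0,0,0,0,0,0,0,0,0,0,0,0,0,0,0,0,0,0,0,0,0,0,0,0,0,0,0,0,0,0,0,0,0,0], "grip": 40}}

```text
time_s: 3.28
eef_pos: [0.4451, -0.0441, 0.0115]
eef_rot: [0.001, 0.607, 0.795, 0.0]
wrist_force: [-1.6, 1.5, 7.7]
opening: 0.574
grasp_force: 63.3
```

Call:
{"name": "move_arm", "arguments": {"plan": [0,0,0.8,0,0,0,0,0,2.0,0,0,0,0.3,1.0,2.8,0,0,-0.05,0.6,2.0,2.8,0,0,-0.1,0.9,3.0,2.8,0,0,-0.15,1.3,4.2,2.8,0,0,-0.15,1.524,4.93,2.8,0,0,-0.15,1.524,4.93,2.8,0,0,-0.15,1.524,4.93,2.8,0,0,-0.15]}}

```text
time_s: 4.4
eef_pos: [0.5198, 0.2022, 0.1499]
eef_rot: [-0.0, 0.664, 0.747, -0.001]
wrist_force: [0.3, -1.0, -2.8]
opening: 0.581
grasp_force: 63.5
```

```bash
python3 - <<'E'
from h import *
o=ctrl.get_obs(); print(o['time_s'],o['eef_pos'],o['eef_rot'],o['opening'],o['wrist_force'])
c=snap('wrist','w2.png'); print(c['origin'])
E
```

```text
4.4 [0.51979266 0.20216682 0.14993901] [-1.93374830e-04  6.64400873e-01  7.47376164e-01 -5.59141900e-04] 0.5810644133449161 [ 0.29627542 -0.97229452 -2.80366923]
[0.51194862 0.27663499 0.29292116]
```

View pics/w2.png

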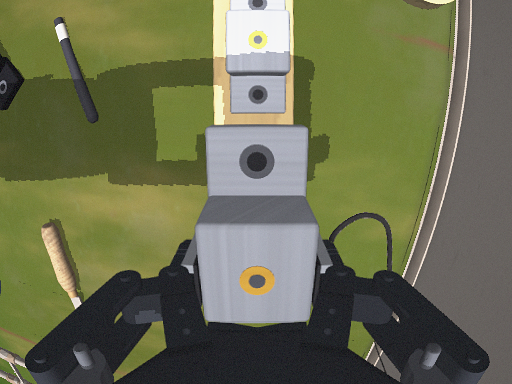

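The held cap sits square, with its hole at (257,161) and ring at (257,281). The packed cap's near hole is at (258,95), its ring at (258,40), and the board edges show at about u=214 and u=295.

```bash
python3 - <<'E'
from h import *
c=load('w2.png'); im=c['pixels']; tcp=np.array([.5198,.2022,.1499])
a=onz(c,257,1,.024,1);b=onz(c,258,95,.024,1);m=onz(c,258,40,.06,1)
print('packed',a,b,(a+b)/2,m,'yaw hole-hole',np.degrees(np.arctan2(-(a-b)[0],(a-b)[1])),np.linalg.norm(a-b))
h=onz(c,257,161,.1535,1);r=onz(c,257,281,.1895,1)
print('held hole',h,'ring',r,'d',np.linalg.norm((h-r)[:2]),np.degrees(np.arctan2(-(h-r)[0],(h-r)[1])),'rel tcp',r-tcp)
for v in (80,90,100,110,118):
    row=im[v].astype(int); g=row[:,0]-row[:,1]  # wood: R>G, grass G>R
    w=[u for u in range(200,310) if row[u,0]>row[u,1]+3]
    s=[u for u in range(215,300) if abs(row[u,0]-row[u,2])<12]
    e=[onz(c,u,v,.01,1)[:2] for u in (w[0]-.5,w[-1]+.5)]
    f=[onz(c,u,v,.024,1)[:2] for u in (s[0]-.5,s[-1]+.5)] if s else None
    print(v,w[0],w[-1],e,np.linalg.norm(e[1]-e[0]), s[:1],s[-1:],f)
# near end edge of packed brim (top z=.024): find v along u=258
print([ (v,*im[v,245]) for v in range(104,128,1)])
E
```

```text
packed [0.5016611  0.36662539 0.024     ] [0.51278393 0.27909419 0.024     ] [0.50722252 0.32285979 0.024     ] [0.50759819 0.32212957 0.06      ] yaw hole-hole 7.241915783220816 0.0882350766337971
held hole [0.51557547 0.24666073 0.1535    ] ring [0.52057664 0.20379823 0.1895    ] d 0.04315327533073629 6.655149850826063 rel tcp [0.00077664 0.00159823 0.0396    ]
80 213 293 [array([0.46864083, 0.2891955 ]), array([0.54415286, 0.29779128])] 0.07599969923393878 [230] [285] [array([0.48601461, 0.28991086]), array([0.53545533, 0.29572269])]
90 213 293 [array([0.46965353, 0.27964649]), array([0.54534964, 0.28828554])] 0.07618749244495485 [230] [285] [array([0.48700996, 0.28087884]), array([0.5365733 , 0.28670245])]
100 213 293 [array([0.47063278, 0.27011091]), array([0.54657062, 0.2787997 ])] 0.07643331296812841 [230] [285] [array([0.48798528, 0.27186046]), array([0.53770881, 0.27770028])]
110 214 293 [array([0.47253845, 0.26065431]), array([0.54781862, 0.26931215])] 0.07577639637501384 [243] [243] [array([0.50057163, 0.26405259]), array([0.50146326, 0.26414962])]
118 214 293 [array([0.47
[... 632 characters left out ...]
int8(185), np.uint8(130)), (115, np.uint8(212), np.uint8(179), np.uint8(126)), (116, np.uint8(215), np.uint8(185), np.uint8(131)), (117, np.uint8(213), np.uint8(182), np.uint8(125)), (118, np.uint8(212), np.uint8(180), np.uint8(128)), (119, np.uint8(214), np.uint8(184), np.uint8(129)), (120, np.uint8(211), np.uint8(181), np.uint8(126)), (121, np.uint8(213), np.uint8(181), np.uint8(127)), (122, np.uint8(215), np.uint8(182), np.uint8(127)), (123, np.uint8(221), np.uint8(188), np.uint8(131)), (124, np.uint8(129), np.uint8(120), np.uint8(109)), (125, np.uint8(91), np.uint8(94), np.uint8(103)), (126, np.uint8(109), np.uint8(113), np.uint8(118)), (127, np.uint8(154), np.uint8(154), np.uint8(165))]
```

Call:
{"name": "move_arm", "arguments": {"plan": [0.04,-0.078,-0.6,0,0,0.006,0.04,-0.078,-1.4,0,0,0.006,0.04,-0.078,-2.1,0,0,0.006,0.04,-0.078,-2.4,0,0,0.006,0.04,-0.078,-2.44,0,0,0.006,0.04,-0.078,-2.44,0,0,0.006,0.04,-0.078,-2.44,0,0,0.006]}}

```text
time_s: 5.32
eef_pos: [0.5237, 0.1988, 0.0298]
eef_rot: [0.001, 0.662, 0.749, 0.001]
wrist_force: [0.2, -0.7, -2.2]
opening: 0.578
grasp_force: 63.5
```

```bash
python3 - <<'E'
from h import *
o=ctrl.get_obs(); print(o['time_s'],o['eef_pos'],o['eef_rot'],o['opening'],o['wrist_force'])
c=snap('wrist','w3.png'); print(c['origin'])
im=c['pixels'][:,:,::-1]; cv2.imwrite('pics/w3c.png',cv2.resize(im[0:300,160:360],(533,600)*1 if 0 else (400,600),interpolation=cv2.INTER_CUBIC))
E
```

```text
5.325 [0.523661   0.19881403 0.02981666] [0.00088125 0.66231622 0.74922317 0.0010421 ] 0.5780217434244559 [ 0.15867373 -0.6781371  -2.21028906]
[0.51487053 0.27308011 0.17285051]
```

View pics/w3c.png

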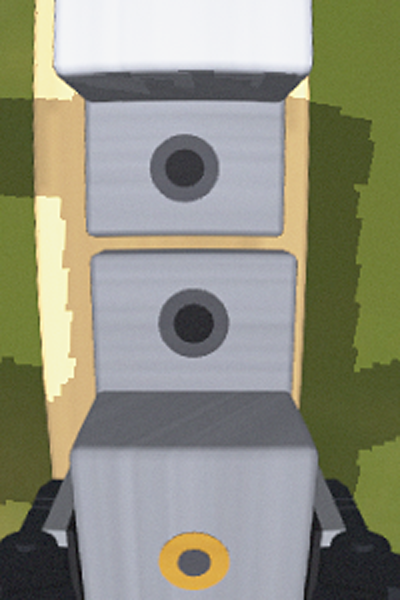

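```bash
python3 - <<'E'
from h import *
c=load('w3.png')
P=lambda x,y,z: onz(c,160+(x+.5)/2-.5,(y+.5)/2-.5,z,1)
t=np.radians(7.1); ex=np.array([np.cos(t),np.sin(t)]);ey=np.array([-np.sin(t),np.cos(t)])
for z in (.0305,.0333):
  q=lambda p:(round(1e3*p[:2]@ex,1),round(1e3*p[:2]@ey,1))
  print('packed brim L/R',q(P(87,215,.024)),q(P(285,215,.024)),'top',q(P(86,120,.024)),q(P(287,120,.024)),'edge',q(P(186,235,.024)),'hole',q(P(184,168,.024)))
  print('held brim L/R',q(P(92.5,275,z)),q(P(297.5,275,z)),'low',q(P(95,375,z)),q(P(294,375,z)),'edge',q(P(195,252,z)),'hole',q(P(194,323,z)),'ring',q(P(194,562,z+.036)))
  print('board L/R',q(P(36,180,.01)),q(P(308,180,.01)),q(P(34,100,.01)),q(P(49,420,.01)))
E
```

```text
packed brim L/R (np.float64(518.5), np.float64(203.1)) (np.float64(567.9), np.float64(202.9)) top (np.float64(518.6), np.float64(227.2)) (np.float64(568.2), np.float64(227.0)) edge (np.float64(543.2), np.float64(197.6)) hole (np.float64(542.8), np.float64(214.4))
held brim L/R (np.float64(520.6), np.float64(188.6)) (np.float64(570.3), np.float64(188.5)) low (np.float64(520.1), np.float64(163.2)) (np.float64(570.5), np.float64(163.1)) edge (np.float64(545.4), np.float64(193.9)) hole (np.float64(545.2), np.float64(176.5)) ring (np.float64(544.9), np.float64(132.1))
board L/R (np.float64(501.9), np.float64(213.1)) (np.float64(576.4), np.float64(212.3)) (np.float64(501.6), np.float64(235.8)) (np.float64(501.7), np.float64(142.8))
packed brim L/R (np.float64(518.5), np.float64(203.1)) (np.float64(567.9), np.float64(202.9)) top (np.float64(518.6), np.float64(227.2)) (np.float64(568.2), np.float64(227.0)) edge (np.float64(543.2), np.float64(197.6)) hole (np.float64(542.8), np.float64(214.4))
held brim L/R (np.float64(521.0), np.float64(189.0)) (np.float64(569.8), np.float64(188.9)) low (np.float64(520.6), np.float64(164.1)) (np.float64(569.9), np.float64(163.9)) edge (np.float64(545.4), np.float64(194.2)) hole (np.float64(545.1), np.float64(177.1)) ring (np.float64(544.9), np.float64(134.1))
board L/R (np.float64(501.9), np.float64(213.1)) (np.float64(576.4), np.float64(212.3)) (np.float64(501.6), np.float64(235.8)) (np.float64(501.7), np.float64(142.8))
```

Call:
{"name": "move_arm", "arguments": {"plan": [-0.047,0.038,0,0,0,0,-0.047,0.038,-0.05,0,0,0,-0.047,0.038,-0.1,0,0,0,-0.047,0.038,-0.1,0,0,0,-0.047,0.038,-0.1,0,0,0]}}

```text
time_s: 6.0
eef_pos: [0.5201, 0.2005, 0.0232]
eef_rot: [-0.0, 0.662, 0.749, -0.0]
wrist_force: [-0.1, 1.0, -1.6]
opening: 0.579
grasp_force: 63.5
```

```bash
python3 - <<'E'
from h import *
o=ctrl.get_obs(); print(o['time_s'],o['eef_pos'],o['eef_rot'],o['opening'],o['wrist_force'])
c=snap('wrist','w4.png'); print(c['origin'])
im=c['pixels'][:,:,::-1]; cv2.imwrite('pics/w4c.png',cv2.resize(im[50:200,190:325],None,fx=4,fy=4,interpolation=cv2.INTER_CUBIC))
E
```

```text
6.0 [0.52006835 0.20053039 0.02317581] [-6.74597933e-05  6.62337592e-01  7.49205517e-01 -6.42137824e-05] 0.578517241177526 [-0.1419555   1.04682292 -1.60941514]
[0.51168104 0.27486135 0.16619936]
```

View pics/w4c.png

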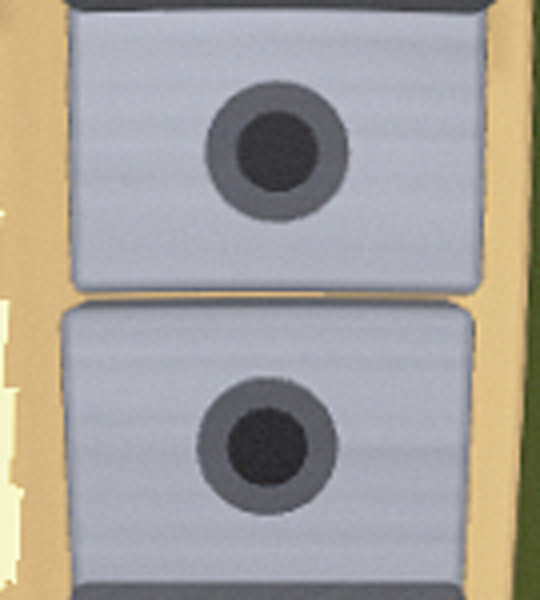

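The held cap is about 1.3 mm left of the packed one (hole centres u=267 against 277 in the 4x crop), with a gap of about 1 mm. I'll correct that and lower.

Call:
{"name": "move_arm", "arguments": {"plan": [0.025,0,0,0,0,0,0.025,0,0,0,0,0,0.025,0,-0.03,0,0,0,0.025,0,-0.05,0,0,0,0.025,0,-0.05,0,0,0]}}

```text
time_s: 6.68
eef_pos: [0.5214, 0.2006, 0.0215]
eef_rot: [0.0, 0.662, 0.749, -0.0]
wrist_force: [-2.5, -0.5, 6.0]
opening: 0.578
grasp_force: 64.2
```

```bash
cat >> h.py <<'E'
def comp(f):
    c=load(f); im=cv2.cvtColor(c['pixels'],cv2.COLOR_RGB2GRAY)
    for a,b in ((60,110),(110,190)):
        m=((im[a:b,225:290]<75)*255).astype(np.uint8)
        n,l,s,ce=cv2.connectedComponentsWithStats(m)
        print([(ce[i]+[225,a],s[i,4]) for i in range(1,n) if 150<s[i,4]<900])
E
python3 - <<'E'
from h import *
o=ctrl.get_obs(); print(o['time_s'],o['eef_pos'],o['opening'],o['wrist_force'])
c=snap('wrist','w5.png'); comp('w4.png'); comp('w5.png')
E
```

```text
6.675 [0.52141598 0.20058266 0.02150345] 0.5777693231257003 [-2.51481011 -0.5037269   5.96360059]
[(array([258.82334385,  87.44479495]), np.int32(317))]
[(array([256.35849057, 161.2672956 ]), np.int32(318))]
[(array([255.96636086,  87.11926606]), np.int32(327))]
[(array([256.34294872, 161.37820513]), np.int32(312))]
```

Call:
{"name": "move_arm", "arguments": {"plan": [0,0,0,0,0,0,0,0,0,0,0,0,0,0,0,0,0,0,0,0,0,0,0,0,0,0,0.5,0,0,0,0,0,1.2,0,0,0,0,0,2.2,0,0,0,0,0,3.0,0,0,0,0,0,3.0,0,0,0], "grip": 85}}

```text
time_s: 7.85
eef_pos: [0.524, 0.2011, 0.175]
eef_rot: [0.003, 0.662, 0.749, 0.003]
wrist_force: [-0.2, 0.0, -0.3]
opening: 0.996
grasp_force: 0.0
```

```bash
python3 - <<'E'
from h import *
o=ctrl.get_obs(); print(o['time_s'],o['eef_pos'],o['eef_rot'],o['opening'],o['wrist_force'])
c=snap('wrist','w6.png'); snap('top','top2.png')
im=c['pixels'][:,:,::-1]; cv2.imwrite('pics/w6c.png',cv2.resize(im[0:300,180:340],(320,600),interpolation=cv2.INTER_CUBIC))
E
```

```text
7.85 [0.52398367 0.20105173 0.17497332] [0.00251627 0.66225993 0.74926367 0.00306727] 0.995938521280673 [-0.16669142  0.0183328  -0.31568511]
```

View pics/w6c.png

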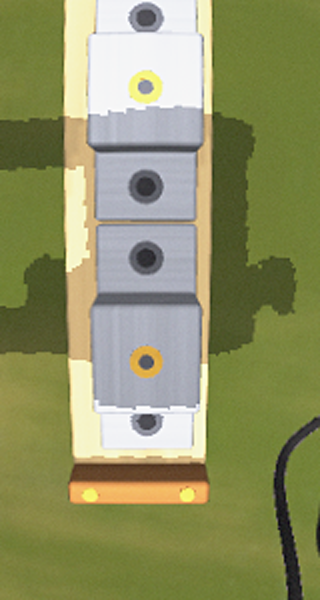

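Both caps are in line and flat. In the 2x crop the rings sit at (146,86) and (146,361), and the ears at (146,186) and (146,257). Next is the crown-down cap.

Call:
{"name": "move_arm", "arguments": {"plan": [-1.18,-9.66,0.55,0,0,0.194,-1.18,-9.66,0.55,0,0,0.194,-1.18,-9.66,0.55,0,0,0.194,-1.18,-9.66,0.55,0,0,0.194,-1.18,-9.66,0.55,0,0,0.194,-1.18,-9.66,0.55,0,0,0.194,-1.18,-9.66,0.55,0,0,0.194,-1.18,-9.66,0.55,0,0,0.194,-1.18,-9.66,0.55,0,0,0.194,-1.18,-9.66,0.55,0,0,0.194]}}

```text
time_s: 9.2
eef_pos: [0.4615, -0.2814, 0.1965]
eef_rot: [-0.002, 0.587, 0.81, 0.0]
wrist_force: [-0.2, -0.3, -0.1]
opening: 0.999
grasp_force: 0.0
```

Call:
{"name": "move_arm", "arguments": {"plan": [0,0,0,0,0,0,0,0,0,0,0,0,0,0,0,0,0,0]}}

```text
time_s: 9.57
eef_pos: [0.4626, -0.2817, 0.1984]
eef_rot: [0.0, 0.586, 0.81, 0.0]
wrist_force: [-0.3, -0.1, 0.4]
opening: 0.992
grasp_force: 0.0
```

```bash
python3 - <<'E'
from h import *
c=load('w6.png')
P=lambda x,y,z: onz(c,180+(x+.5)/2-.5,(y+.5)/2-.5,z,1)
a,b=P(146,86,.06),P(146,361,.06);e,f=P(146,186,.024),P(146,257,.024)
print('rings',a,b,(a+b)/2,np.linalg.norm(a-b),np.degrees(np.arctan2(-(a-b)[0],(a-b)[1])),'holes mid',(e+f)/2,np.linalg.norm(e-f))
o=ctrl.get_obs(); print(o['time_s'],o['eef_pos'],o['eef_rot'],o['opening'],o['q'])
c=snap('wrist','w7.png')
im=c['pixels'][:,:,::-1]; cv2.imwrite('pics/w7c.png',cv2.resize(im[80:280,140:390],None,fx=3,fy=3,interpolation=cv2.INTER_CUBIC))
E
```

```text
rings [0.50748769 0.32302716 0.06      ] [0.52209615 0.20214999 0.06      ] [0.51479192 0.26258857 0.06      ] 0.12175671416357008 6.890990695997268 holes mid [0.5147015  0.26252432 0.024     ] 0.03520850509012778
9.575 [ 0.46264664 -0.28165096  0.19837737] [6.96904663e-05 5.86090953e-01 8.10245265e-01 2.06634824e-06] 0.9919099456521666 [-7.66107581e-01  1.38687786e-01  1.72437815e+00  2.45685210e-05
  1.27838928e+00 -1.08445928e+00]
```

View pics/w7c.png

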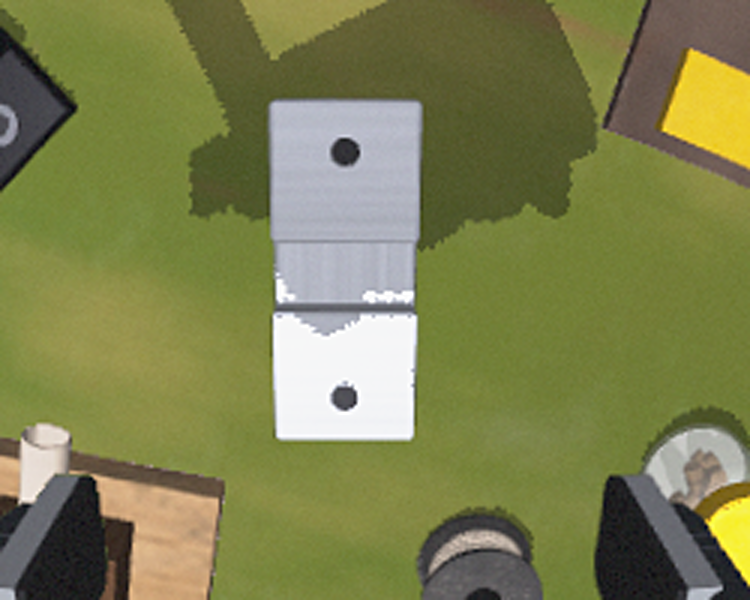

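The crown-down cap is square to the fingers, with its holes at (345,151) and (344,397) in the 3x crop.

```bash
python3 - <<'E'
from h import *
c=load('w7.png')
P=lambda x,y,z: onz(c,140+(x+.5)/3-.5,80+(y+.5)/3-.5,z,1)
a,b=P(345,151,.05),P(344,397,.05);print(a,b,(a+b)/2,np.linalg.norm(a-b),np.degrees(np.arctan2(-(a-b)[0],(a-b)[1])))
a,b=P(346,101,.05),P(345,439,.05);print('ends',(a+b)/2,np.linalg.norm(a-b))
for n,u,v,z in [('grinder',402,112,.03),('jar',378,88,.05),('black',360,210,.05),('board',410,155,.02)]: print(n,onz(load('top1.png'),u,v,z))
E
```

```text
[ 0.44804111 -0.24131773  0.05      ] [ 0.47442505 -0.3232864   0.05      ] [ 0.46123308 -0.28230206  0.05      ] 0.08611025160967777 17.842244071732814
ends [ 0.46151942 -0.28212679  0.05      ] 0.11884510934734015
grinder [ 0.55496191 -0.39483144  0.03      ]
jar [ 0.62176447 -0.32408848  0.05      ]
black [ 0.26915448 -0.24223764  0.05      ]
board [ 0.42779033 -0.40845118  0.02      ]
```

Call:
{"name": "move_arm", "arguments": {"plan": [-0.02,-0.01,-1.0,0,0,0,-0.02,-0.01,-2.0,0,0,0,-0.02,-0.01,-3.0,0,0,0,-0.02,-0.01,-3.6,0,0,0,-0.02,-0.01,-3.94,0,0,0,-0.02,-0.01,-3.94,0,0,0,-0.02,-0.01,-3.94,0,0,0]}}

```text
time_s: 10.5
eef_pos: [0.4623, -0.2838, 0.0027]
eef_rot: [0.001, 0.587, 0.81, -0.0]
wrist_force: [0.5, -0.2, 0.4]
opening: 0.992
grasp_force: 0.0
```

Call:
{"name": "move_arm", "arguments": {"plan": [0,0,0,0,0,0,0,0,0,0,0,0,0,0,0,0,0,0,0,0,0,0,0,0,0,0,0,0,0,0,0,0,0,0,0,0], "grip": 40}}

```text
time_s: 11.25
eef_pos: [0.462, -0.2836, 0.0025]
eef_rot: [0.001, 0.587, 0.81, -0.0]
wrist_force: [-1.2, 0.9, 5.4]
opening: 0.578
grasp_force: 63.5
```

Call:
{"name": "move_arm", "arguments": {"plan": [0,0,0.8,0,0,0,0,0,1.8,0,0,0,0.1,1.0,2.6,0,0,-0.02,0.2,2.2,3.0,0,0,-0.05,0.3,3.4,3.0,0,0,-0.08,0.4,4.6,3.0,0,0,-0.11,0.5,5.8,3.0,0,0,-0.14,0.7,7.0,3.0,0,0,-0.17,0.8,8.2,3.0,0,0,-0.194,0.9,9.2,3.0,0,0,-0.194]}}

```text
time_s: 12.5
eef_pos: [0.5057, 0.1793, 0.1511]
eef_rot: [-0.0, 0.662, 0.749, -0.0]
wrist_force: [-0.4, -0.0, -2.2]
opening: 0.58
grasp_force: 63.4
```

Call:
{"name": "move_arm", "arguments": {"plan": [0.1,1.0,-0.3,0,0,0,0.16,1.5,-0.6,0,0,0,0.16,1.688,-0.6,0,0,0,0.16,1.688,-0.6,0,0,0,0.16,1.688,-0.6,0,0,0,0.16,1.688,-0.6,0,0,0]}}

```text
time_s: 13.25
eef_pos: [0.5148, 0.2605, 0.1219]
eef_rot: [0.0, 0.663, 0.749, 0.0]
wrist_force: [0.4, 0.1, -2.8]
opening: 0.578
grasp_force: 63.1
```

```bash
python3 - <<'E'
from h import *
o=ctrl.get_obs(); print(o['time_s'],o['eef_pos'],o['eef_rot'],o['opening'],o['wrist_force'])
c=snap('wrist','w8.png')
s=snap('side','side8.png'); 
i1=cv2.resize(c['pixels'][:340,130:390,::-1],None,fx=1.6,fy=1.6,interpolation=cv2.INTER_CUBIC)
i2=cv2.resize(s['pixels'][180:290,150:260,::-1],None,fx=3.4,fy=3.4,interpolation=cv2.INTER_CUBIC)
o=np.zeros((544,416+374,3),np.uint8); o[:,:416]=i1; o[:374,416:]=i2; cv2.imwrite('pics/m8.png',o)
E
```

```text
13.25 [0.51484328 0.26049377 0.1219235 ] [2.98148061e-04 6.62867493e-01 7.48736592e-01 3.35810465e-04] 0.5776265834475707 [ 0.3828094   0.10258579 -2.80049227]
```

View pics/m8.png

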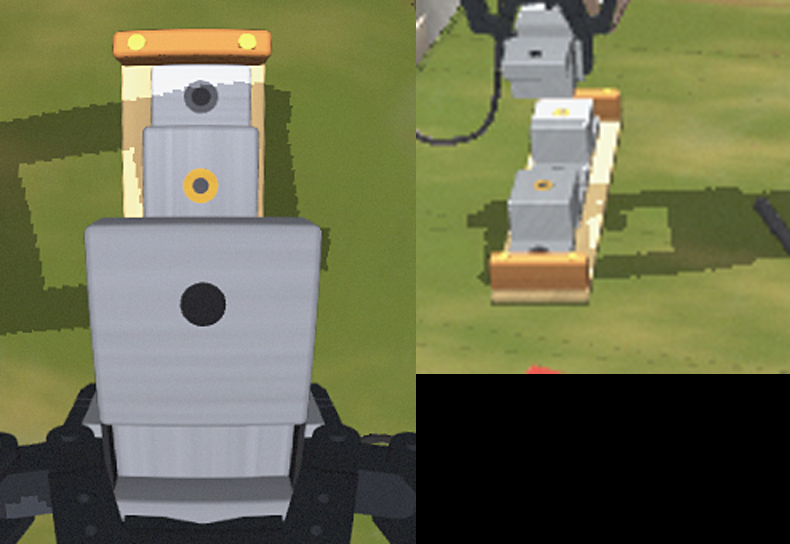

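The caps look right and the held cap is still upright: hole at (203,304), packed ring at (200,186), packed far hole at (201,96). That was picture 10, so the rest of the checks will be numeric.

```bash
python3 - <<'E'
from h import *
c=load('w8.png')
g=cv2.cvtColor(c['pixels'],cv2.COLOR_RGB2GRAY)
P=lambda x,y,z: onz(c,130+(x+.5)/1.6-.5,(y+.5)/1.6-.5,z,1)
t=np.radians(7.0); ex=np.array([np.cos(t),np.sin(t)]);ey=np.array([-np.sin(t),np.cos(t)])
q=lambda p:(round(float(1e3*p[:2]@ex),1),round(float(1e3*p[:2]@ey),1))
Z=.1685
print('packed ring',q(P(200.5,186,.06)),'hole',q(P(201,96.5,.024)),'crownL/R',q(P(144,150,.06)),q(P(257.5,150,.06)))
print('board',q(P(121.5,90,.01)),q(P(266.5,90,.01)))
print('held hole',q(P(203,304,Z)),'LR top',q(P(86,240,Z)),q(P(321,240,Z)),'LR low',q(P(100,410,Z)),q(P(307.5,410,Z)),'front',q(P(203,220,Z)))
print('tcp',q(np.array([.51484,.26049,0])))
E
```

```text
packed ring (542.7, 258.0) hole (542.9, 301.3) crownL/R (518.7, 273.9) (567.0, 273.7)
board (500.9, 307.7) (577.4, 307.2)
held hole (543.5, 239.8) LR top (519.1, 253.9) (568.3, 253.8) LR low (519.1, 213.4) (568.3, 213.2) front (543.6, 257.7)
tcp (542.7, 195.8)
```

Call:
{"name": "move_arm", "arguments": {"plan": [-0.012,0,-0.4,0,0,0,-0.012,0,-0.9,0,0,0,-0.012,0,-1.06,0,0,0,-0.012,0,-1.06,0,0,0,-0.012,0,-1.06,0,0,0,-0.012,0,-1.06,0,0,0]}}

```text
time_s: 14.1
eef_pos: [0.5145, 0.2617, 0.0693]
eef_rot: [0.0, 0.662, 0.749, 0.001]
wrist_force: [-0.4, -0.2, -1.9]
opening: 0.575
grasp_force: 63.3
```

```bash
cat >> h.py <<'E'
def chk(f,ztcp):
    c=snap('wrist',f) if f else None
    im=c['pixels'].astype(int); g=im.mean(2)
    t=np.radians(7.0); ex=np.array([np.cos(t),np.sin(t)]);ey=np.array([-np.sin(t),np.cos(t)])
    q=lambda p:(round(float(1e3*p[:2]@ex),1),round(float(1e3*p[:2]@ey),1))
    Z=ztcp-.003+.05
    y=((im[:,:,0]-im[:,:,2]>90)&(im[:,:,0]>150)).astype(np.uint8)
    for nm,m,zs in (('ring',y,(.06,)),('dark',(g<75).astype(np.uint8),(.024,Z))):
        n,l,s,ce=cv2.connectedComponentsWithStats(m)
        for i in range(1,n):
            u,v=ce[i]
            if 225<u<290 and v<240 and 25<s[i,4]<1500 and s[i,2]<45 and s[i,3]<45: print(nm,ce[i].round(1),s[i],[q(onz(c,u,v,z,1)) for z in zs])
    # held edges: strongest horizontal gradients near the hole rows
E
python3 - <<'E'
from h import *
o=ctrl.get_obs(); print(o['time_s'],o['eef_pos'],o['eef_rot'],o['opening'],o['wrist_force'])
chk('w9.png',o['eef_pos'][2])
E
```

```text
14.1 [0.51447592 0.26168747 0.0693282 ] [4.89562950e-04 6.62285863e-01 7.49250707e-01 7.57851728e-04] 0.5752639940184427 [-0.39078361 -0.22811357 -1.86768918]
ring [255.1 122.6] [241 110  29  25 459] [(542.6, 259.1)]
dark [255.7  53.3] [248  48  16  11 117] [(542.9, 300.2), (543.0, 286.2)]
dark [256.5 189.8] [243 177  28  27 593] [(543.4, 211.5), (543.2, 241.1)]
```

Call:
{"name": "move_arm", "arguments": {"plan": [-0.01,0,-0.25,0,0,0,-0.01,0,-0.5,0,0,0,-0.01,0,-0.7,0,0,0,-0.01,0,-0.78,0,0,0,-0.01,0,-0.78,0,0,0,-0.01,0,-0.78,0,0,0]}}

```text
time_s: 14.9
eef_pos: [0.5136, 0.2616, 0.0297]
eef_rot: [0.0, 0.662, 0.749, 0.0]
wrist_force: [-0.1, 0.6, -1.8]
opening: 0.578
grasp_force: 63.3
```

```bash
python3 - <<'E'
from h import *
o=ctrl.get_obs(); print(o['time_s'],o['eef_pos'],o['eef_rot'],o['opening'],o['wrist_force'])
chk('w10.png',o['eef_pos'][2])
E
```

```text
14.9 [0.51363104 0.26156057 0.02965426] [1.96011555e-04 6.62315698e-01 7.49224787e-01 3.10466055e-04] 0.5779206434946301 [-0.05473364  0.55483933 -1.818982  ]
ring [257.  124.3] [238 114  39  22 499] [(542.5, 261.7)]
dark [258.   46.3] [251  43  15   6  29] [(543.2, 297.8), (542.8, 288.6)]
dark [256.5 189.8] [243 177  28  27 591] [(542.4, 224.2), (542.3, 241.1)]
```

Call:
{"name": "move_arm", "arguments": {"plan": [0,0,-0.03,0,0,0,0,0,-0.05,0,0,0,0,0,-0.07,0,0,0,0,0,-0.07,0,0,0]}}

```text
time_s: 15.45
eef_pos: [0.5134, 0.2615, 0.0265]
eef_rot: [0.0, 0.662, 0.749, 0.0]
wrist_force: [-3.0, -0.8, 6.4]
opening: 0.578
grasp_force: 64.0
```

Call:
{"name": "move_arm", "arguments": {"plan": [0,0,0,0,0,0,0,0,0,0,0,0,0,0,0,0,0,0,0,0,0,0,0,0,0,0,0.5,0,0,0,0,0,1.5,0,0,0,0,0,2.5,0,0,0,0,-0.5,3.5,0,0,0,0,-1.0,4.0,0,0,0,0,-1.0,4.0,0,0,0], "grip": 85}}

```text
time_s: 16.7
eef_pos: [0.5149, 0.2106, 0.2285]
eef_rot: [0.002, 0.663, 0.749, 0.002]
wrist_force: [-0.2, 0.8, 0.0]
opening: 0.995
grasp_force: 0.0
```

Call:
{"name": "move_arm", "arguments": {"plan": [0,0,0,0,0,0,0,0,0,0,0,0]}}

```text
time_s: 16.95
eef_pos: [0.5123, 0.2119, 0.224]
eef_rot: [-0.001, 0.662, 0.749, -0.001]
wrist_force: [0.2, -0.8, 0.4]
opening: 0.996
grasp_force: 0.0
```

```bash
python3 - <<'E'
from h import *
o=ctrl.get_obs(); print(o['time_s'],o['eef_pos'],o['opening'],o['wrist_force'])
c=snap('wrist','w11.png'); im=c['pixels'].astype(int); g=im.mean(2)
t=np.radians(7.0); ex=np.array([np.cos(t),np.sin(t)]);ey=np.array([-np.sin(t),np.cos(t)])
q=lambda p:(round(float(1e3*p[:2]@ex),1),round(float(1e3*p[:2]@ey),1))
y=((im[:,:,0]-im[:,:,2]>90)&(im[:,:,0]>150)).astype(np.uint8)
for nm,m in (('ring',y),('dark',(g<80).astype(np.uint8))):
    n,l,s,ce=cv2.connectedComponentsWithStats(m)
    for i in range(1,n):
        u,v=ce[i]
        if 220<u<295 and v<290 and 12<s[i,4]<600 and s[i,2]<30: print(nm,ce[i].round(1),s[i,2:],{z:q(onz(c,u,v,z,1)) for z in (.024,.06,.074)})
E
```

```text
16.95 [0.51226982 0.21190524 0.22402019] 0.9964293441874583 [ 0.15419267 -0.83394885  0.38173054]
ring [264.5  59.5] [14  6 54] {0.024: (543.5, 267.1), 0.06: (542.6, 262.5), 0.074: (542.3, 260.6)}
ring [264.2 182.8] [13  5 40] {0.024: (543.7, 121.8), 0.06: (542.8, 132.4), 0.074: (542.5, 136.5)}
dark [264.4  78.8] [ 9  9 61] {0.024: (543.4, 244.6), 0.06: (542.5, 242.3), 0.074: (542.2, 241.4)}
dark [264.2 165.1] [ 9  9 61] {0.024: (543.5, 143.6), 0.06: (542.7, 151.9), 0.074: (542.3, 155.2)}
```

```bash
python3 -c "
from bench import ctrl
print(ctrl.hand_in())"
```

```text
the job is handed in; nothing more can be done
None
```

I packed both loose caps and handed the job in at about 17 s of the 58 s. The crown-up cap lies flat on the board with about a 1.5 mm gap to the packed one. The crown-down cap is nested fully down between the two crowns. My last measurement, made by code from the wrist camera, put all three in line to about 0.5 mm.

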